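Load the drawer food warmer with the lunch tins and set its hot-air damper

ROBOT

A 6-joint arm with a two-finger parallel gripper is mounted at the origin on the work surface. World frame = base frame: x ahead of the robot, y to its left, z up, the work surface at z = 0. Lengths are in m, angles in rad, forces in N, time in s.
With the tool pointing down it reaches from about 0.4 to 0.925 m from the base axis. Payload 3.4 kg.
Tool frame: the origin (TCP) lies on the centre line of the jaws, within the pads' length; the fingertips stand 8 mm ahead of it and the grasp point (between the pads) lies 11 mm behind it (ctrl.tcp_to_tips is the distance from the TCP to the fingertips, in m); z points along the fingers, y is the line along which they close (so a half turn about z gives the same grasp; the last joint's range is limited). The gripper opens to 85 mm and grips with 20 to 120 N. Pads are 22 mm wide; open, the fingers measure 114 mm over their backs; the gripper's body (76 mm by 85 mm) begins 54 mm behind the grasp point. The pads swing forward as they close: fully open they stand 13 mm farther back than shut.
Start: joints at [-1.276, 0.307, 1.506, -0, 1.328, -0.073], TCP at [0.207, -0.537, 0.239] pointing down, gripper open.
Joint ranges: [-3.12, 3.12], [-1.05, 2.28], [0.14, 2.33], [-1.42, 4.57], [0.1, 2.73], [-2.68, 2.68]. Speed limits (rad/s): [2.57, 2.57, 3.14, 3.14, 3.14, 3.14].

INTERFACE

Orientations are given as a rotation vector (axis times angle).
In Python, from plant import read_state, cams, finish_job, finder, ctrl gives the robot as it stands.
- The arm moves only by the shell command python3 -m handwheel 'ROWS'. ROWS is JSON, a list of rows, each a list of 7 numbers: the finger opening in mm, from 0 to 85.4, then the shift along the world's x, y, z in mm, then the turn, a rotation vector about the world's x, y, z in degrees. In form: [[fingers, tx, ty, tz, rx, ry, rz], ...]. A call has 1 to 10 rows; each row shifts and turns the commanded pose from where the row before left it; what a row does not reach is not made up. A row lasts 1/10 s, in which the tool goes at most 50 mm and 8.59 degrees, less where a joint would pass 70% of its speed; a pose out of reach is approached as far as the arm can. A call with a gripper value outside its range is refused whole. The fingers move at their own pace and stop on an object; the grip force is fixed at half the most. Time passes only in rows, so rows that do not move let the fingers close. It gives the time, the measured TCP pose, the force, the opening and the grip force at its end, in the units of the state.
- read_state(): the state, without advancing time (a new reading comes with each control period).
- cams.snapshot(name): name is "scene" or "top" or "wrist"; returns the picture (480x640x3 uint8, red, green, blue); there is no depth.
- cams.camera_model(name): a dict with "K" (3x3 intrinsics, pixels), "R" (3x3) and "t" (3): a world point X has camera coordinates R X + t. Camera axes: x right, y down, z forward; pixel columns grow to the right and rows downward; lengths in m; the calibration is good to about 2 mm. The wrist camera is an equidistant fisheye: a pixel r from the principal point sees the ray r / f radians off the axis. A picture is of the moment at which its call begins: read the wrist's pose just before it. camera_model takes no time and is no camera call; for the wrist camera it gives the pose at the moment of the call.
- finish_job(): hands the job in; it is judged then, once.
Trained networks look in the newest picture that a camera, given by its name, has taken for a name from the list of things; names that differ only in an ending like _2 or _b are one class to them, and where a whole thing is asked for, a point or a joint stands for the part that bears it (a point fixed in the world has none). Each returns a list of dicts, best first, with "conf" (0 to 1); they miss things now and then, are a little off and sometimes report something else, mostly with a low value. They report only what shows in the picture. A call takes as long as a camera call. They do not tell look-alikes from the thing itself.
- finder.trace(label, camera): "pixels" (480x640 bool, what is visible of it) and "box" ([left, top, right, bottom] in pixels, round what is visible of it).
The state is a dict: "time": time; "joint_positions": joint angles; "qvel": joint speeds; "joint_torque": joint torques, N m; "tool_pos": TCP position; "orientation": TCP orientation; "ft_force": force on the tool from outside, world axes, zero at the start; "ft_torque": the same for the moment, N m; "opening": finger opening in m; "grasp_force": force on a finger pad.
Only numpy, scipy, OpenCV 4.12 (cv2) and the standard library are available. Lean on these libraries where they do the work, as an engineer would, in place of code of your own. Each camera call takes 0.05 s, during which the arm holds its last target. There are 200 camera calls.

TASK

Get lunch warming: first turn the hot-air damper lever on the duct to fully shut, then pull the warmer's drawer right out to its stop and stand every loose oblong lunch tin with a grip on its lid (two to four of them) lid up, flat on the drawer floor. Then push the drawer fully home, keeping the damper shut till then, and last set the damper lever to its half-open mark, midway between shut and open, and let go. Leave the clipped three-tier stack and the other kitchen things standing where they are.

Things in the scene. Friction and masses are not known exactly. Their poses are not given: they have to be found in the camera images.
- tin1: a lunch tin to warm: oblong white plastic tin, 100 mm long (its x), 58 wide (y), 46 high, flat lid; on the middle of the lid a straight moulded grip 60 mm long (along x), 16 thick (y), rising 24 above the lid (top at 70 mm). Full, about 0.3 kg. Origin: centre of the underside; z up. Two to four of these tins are present (None if absent)
- tin2: a lunch tin to warm: oblong white plastic tin, 100 mm long (its x), 58 wide (y), 46 high, flat lid; on the middle of the lid a straight moulded grip 60 mm long (along x), 16 thick (y), rising 24 above the lid (top at 70 mm). Full, about 0.3 kg. Origin: centre of the underside; z up. Two to four of these tins are present (None if absent)
- tin3: a lunch tin to warm: oblong white plastic tin, 100 mm long (its x), 58 wide (y), 46 high, flat lid; on the middle of the lid a straight moulded grip 60 mm long (along x), 16 thick (y), rising 24 above the lid (top at 70 mm). Full, about 0.3 kg. Origin: centre of the underside; z up. Two to four of these tins are present (None if absent)
- tin4: a lunch tin to warm: oblong white plastic tin, 100 mm long (its x), 58 wide (y), 46 high, flat lid; on the middle of the lid a straight moulded grip 60 mm long (along x), 16 thick (y), rising 24 above the lid (top at 70 mm). Full, about 0.3 kg. Origin: centre of the underside; z up. Two to four of these tins are present (None if absent)
- warmer: the drawer food warmer: low metal cabinet fixed to the shelf, 330 mm wide, 250 deep, 135 high. Origin: at shelf level under the middle of its front face; x into the cabinet, y to the left of somebody facing its front, z up. A fixed 60 mm duct (top 78 mm above the shelf) comes up at x = -170, y = 200 mm and runs back beside the cabinet; the damper lever is on top of it
- warmer_drawer (a joint): the warmer's drawer, m: 0 = fully home (its front against the cabinet), 0.185 = pulled out to its stop. It slides straight out towards the robot, along the warmer's -x; about 2 N of friction, no spring or catch
- drawer_handle (a point): middle of the drawer's black bar handle, moves with the drawer: round bar 12 mm thick, 160 mm long (along y), 105 mm above the shelf, centre line 40 mm off the drawer's flat front, on two 10 mm posts 70 mm either side of the middle. The front's top edge is 128 mm above the shelf. Axes as the warmer's
- drawer_floor (a point): centre of the drawer's inner floor, moves with the drawer; axes as the warmer's. Floor 28 mm above the shelf, inside 216 mm (x) by 284 mm (y); side and back walls rise 34 mm above the floor, the front 100 mm. At the stop the floor from x = -108 to +77 mm is clear of the cabinet's roof. Room for four tins side by side, lengthwise along x
- damper (a joint): angle of the hot-air damper lever, rad, about an upright axle: 0 = shut (stop; lever square across the duct, pointing along the warmer's +y), 0.785 = half-open mark, 1.571 = open (stop; along the duct, pointing along the warmer's -x). Grows counter-clockwise seen from above. Stays where left; about 3 N at the knob moves it. A white quadrant plate under it has black marks at shut, half and open
- damper_pivot (a point): the damper lever's axle, on its axis, 93 mm above the shelf; turns with the lever: its y axis points along the lever to the knob, z up
- damper_knob (a point): middle of the upright black knob at the lever's end, 75 mm from the axle: cylinder 18 mm in diameter, 45 mm tall (from 96 to 141 mm above the shelf; this point is at 124 mm). The flat lever bar under it has its top 96 mm above the shelf
- tier_stack: bystander: clipped stack of three white lunch boxes with a wire handle, 104 x 154 x 172 mm; origin under its centre
- percolator: bystander: steel percolator, 116 mm in diameter, 190 mm high, handle and spout; origin under its centre
- funnel: bystander: funnel standing mouth down, 104 mm wide, 115 mm high; origin under its centre
- spoon: bystander: wooden spoon lying flat, 200 mm long along its x
- saucepan: bystander: small enamel saucepan, 150 mm in diameter, 72 mm high, long handle; origin under its centre
- mug: bystander: mug, 78 mm in diameter, 85 mm high; origin under its centre
Not all that is in view belongs to the job. What is shaped like the tin3 but purple or yellow is not meant.

How it is judged:
On the way, in this order (a step that is already met when the one before it is completed fails the run):
1. the damper lever is turned to shut (value of joint damper below 0.1 rad), for 0.2 s.
2. the drawer is pulled out to its stop, damper still shut (value of joint damper below 0.1 rad and value of joint warmer_drawer above 0.177 m), for 0.2 s.
3. every tin present stands lid up on the floor of the open drawer, damper still shut (x of tin1 in the frame of drawer_floor between -0.075 and 0.075 m and y of tin1 in the frame of drawer_floor between -0.13 and 0.13 m and z of tin1 in the frame of drawer_floor between -0.006 and 0.01 m and angle between each of tin1, tin2, tin3, tin4's own z axis and vertical below 0.12 rad and x of tin2 in the frame of drawer_floor between -0.075 and 0.075 m and y of tin2 in the frame of drawer_floor between -0.13 and 0.13 m and z of tin2 in the frame of drawer_floor between -0.006 and 0.01 m and x of tin3 in the frame of drawer_floor between -0.075 and 0.075 m and y of tin3 in the frame of drawer_floor between -0.13 and 0.13 m and z of tin3 in the frame of drawer_floor between -0.006 and 0.01 m and x of tin4 in the frame of drawer_floor between -0.075 and 0.075 m and y of tin4 in the frame of drawer_floor between -0.13 and 0.13 m and z of tin4 in the frame of drawer_floor between -0.006 and 0.01 m and value of joint damper below 0.1 rad and value of joint warmer_drawer above 0.15 m), for 0.2 s.
4. the drawer is fully home with the tins in it, damper still shut (x of tin1 in the frame of drawer_floor between -0.075 and 0.075 m and y of tin1 in the frame of drawer_floor between -0.13 and 0.13 m and z of tin1 in the frame of drawer_floor between -0.006 and 0.01 m and angle between each of tin1, tin2, tin3, tin4's own z axis and vertical below 0.12 rad and x of tin2 in the frame of drawer_floor between -0.075 and 0.075 m and y of tin2 in the frame of drawer_floor between -0.13 and 0.13 m and z of tin2 in the frame of drawer_floor between -0.006 and 0.01 m and x of tin3 in the frame of drawer_floor between -0.075 and 0.075 m and y of tin3 in the frame of drawer_floor between -0.13 and 0.13 m and z of tin3 in the frame of drawer_floor between -0.006 and 0.01 m and x of tin4 in the frame of drawer_floor between -0.075 and 0.075 m and y of tin4 in the frame of drawer_floor between -0.13 and 0.13 m and z of tin4 in the frame of drawer_floor between -0.006 and 0.01 m and value of joint damper below 0.1 rad and value of joint warmer_drawer below 0.008 m), for 0.2 s.
5. the damper lever is set to the half-open mark (value of joint damper between 0.695 and 0.875 rad and value of joint warmer_drawer below 0.008 m), for 0.2 s.
At the end, for the whole second after the job is handed in: every tin present stands lid up (within 7 degrees) flat on the drawer floor, the drawer is fully home (within 8 mm), the damper lever rests at half open (45 degrees, within 5 degrees), all released and at rest (all of step 5 and x of tin1 in the frame of drawer_floor between -0.075 and 0.075 m and y of tin1 in the frame of drawer_floor between -0.13 and 0.13 m and z of tin1 in the frame of drawer_floor between -0.006 and 0.01 m and angle between each of tin1, tin2, tin3, tin4's own z axis and vertical below 0.12 rad and x of tin2 in the frame of drawer_floor between -0.075 and 0.075 m and y of tin2 in the frame of drawer_floor between -0.13 and 0.13 m and z of tin2 in the frame of drawer_floor between -0.006 and 0.01 m and x of tin3 in the frame of drawer_floor between -0.075 and 0.075 m and y of tin3 in the frame of drawer_floor between -0.13 and 0.13 m and z of tin3 in the frame of drawer_floor between -0.006 and 0.01 m and x of tin4 in the frame of drawer_floor between -0.075 and 0.075 m and y of tin4 in the frame of drawer_floor between -0.13 and 0.13 m and z of tin4 in the frame of drawer_floor between -0.006 and 0.01 m and velocity of joint damper between -0.05 and 0.05 rad/s and linear speed of each of tin1, tin2, tin3, tin4 below 0.03 m/s); the robot touches nothing.
It fails at once if a bystander (three-tier stack, percolator, funnel, spoon, saucepan or mug) is moved more than 60 mm or knocked over ((distance of tier_stack from where it was at the start of the episode above 0.06 m or angle between tier_stack's own z axis and vertical above 0.6 rad) or (distance of percolator from where it was at the start of the episode above 0.06 m or angle between percolator's own z axis and vertical above 0.6 rad) or (distance of funnel from where it was at the start of the episode above 0.06 m or angle between funnel's own z axis and vertical above 0.6 rad) or distance of spoon from where it was at the start of the episode above 0.06 m or (distance of saucepan from where it was at the start of the episode above 0.06 m or angle between saucepan's own z axis and vertical above 0.6 rad) or (distance of mug from where it was at the start of the episode above 0.06 m or angle between mug's own z axis and vertical above 0.6 rad)).
Of tin1, tin2, tin3, tin4 only 2 to 4 are there at a start; the rules pass over those that are not, and their reading is None.
At some moment in a run one of tin1, tin2, tin3, tin4 may be knocked a few centimetres aside while the robot is not near it.
Once in a run the grip may slacken for a moment while it holds something.
It also fails if it takes over 210 s, if anything falls off the work surface, if the arm or the gripper's body presses on something with over 40 N, if the wrist force passes 120 N, or if a joint passes its speed limit or range.

## Working session

There is one attempt and no reset: what is moved stays moved. The work goes in short steps, Python scripts to look and compute and a shell command to move; the robot and the scene stay as the last step left them, time stands still between calls to the robot, and variables do not carry over. Pictures are saved under pics/ and viewed, at most 14 in all, crops included, and the job is handed in when it is done.

```bash
ls; mkdir -p pics; python3 - <<'E'
from plant import read_state, cams, finder
import cv2,numpy as np
s=read_state();print(s['time'],s['tool_pos'],s['orientation'])
for c in ['scene','top']:
    im=cams.snapshot(c); cv2.imwrite(f'pics/{c}0.png',im[:,:,::-1])
    m=cams.camera_model(c); print(c,np.round(m['K'],1).tolist(),np.round(m['R'],3).tolist(),np.round(m['t'],3).tolist())
    for l in ['tin1','warmer','damper_knob','drawer_handle']:
        for d in finder.trace(l,c): print(l,round(d['conf'],2),d['box'])
E
```

```text
pics
0.0 [ 0.20651984 -0.5358764   0.2383831 ] [-3.08660075e+00 -5.74123779e-01  3.52334585e-04]
scene [[450.0, 0.0, 320.2], [0.0, 450.0, 237.5], [0.0, 0.0, 1.0]] [[-0.899, -0.438, -0.01], [-0.3, 0.633, -0.714], [0.319, -0.639, -0.7]] [0.43, 0.229, 0.994]
tin1 0.81 [396.6, 219.0, 439.2, 253.3]
tin1 0.8 [236.0, 379.6, 299.0, 437.2]
tin1 0.76 [363.6, 161.1, 397.0, 188.9]
tin1 0.71 [324.5, 173.0, 352.8, 209.9]
tin1 0.61 [362.7, 183.1, 399.2, 220.3]
tin1 0.6 [445.4, 197.5, 460.3, 236.1]
tin1 0.47 [311.5, 273.1, 357.4, 337.9]
warmer 0.82 [109.9, 159.4, 284.4, 351.5]
damper_knob 0.91 [219.8, 294.6, 254.0, 314.5]
damper_knob 0.31 [363.7, 184.0, 399.9, 222.8]
drawer_handle 0.87 [203.6, 184.3, 278.9, 289.8]
top [[485.2, 0.0, 321.1], [0.0, 485.2, 241.3], [0.0, 0.0, 1.0]] [[0.006, -1.0, -0.001], [-0.992, -0.006, -0.124], [0.124, 0.002, -0.992]] [0.008, 0.513, 1.477]
tin1 0.91 [410.4, 326.5, 451.2, 359.5]
tin1 0.87 [439.1, 239.1, 475.1, 265.5]
tin1 0.84 [398.2, 254.3, 436.4, 285.2]
tin1 0.81 [379.5, 292.9, 402.4, 329.7]
tin1 0.61 [398.2, 216.5, 433.5, 237.4]
tin1 0.55 [182.0, 262.1, 222.5, 293.8]
tin1 0.29 [225.0, 98.0, 369.5, 262.8]
warmer 0.91 [228.6, 97.1, 367.5, 258.0]
drawer_handle 0.69 [260.7, 178.2, 369.8, 204.4]
```

View pics/scene0.png

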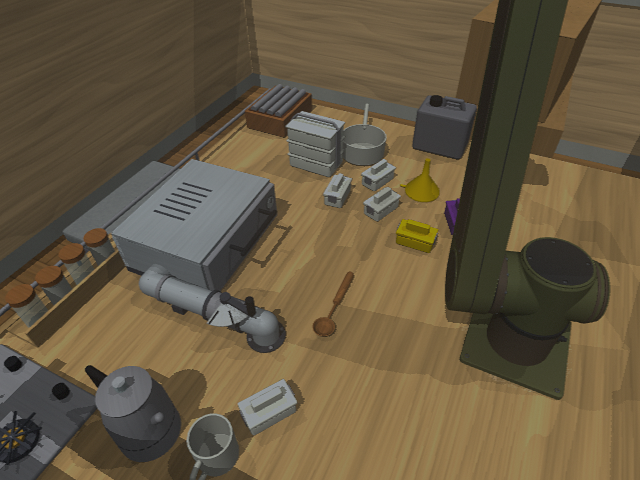

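View pics/top0.png

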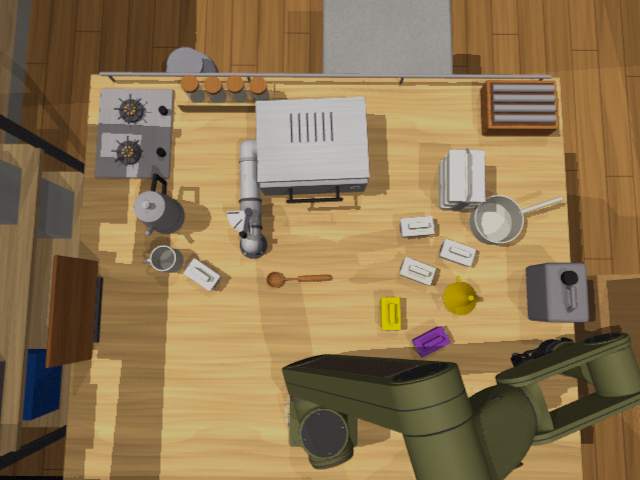

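```bash
python3 - <<'E'
import cv2,numpy as np
t=cv2.imread('pics/top0.png'); s=cv2.imread('pics/scene0.png')
cv2.imwrite('pics/c1.png',cv2.resize(t[85:265,215:385],None,fx=3.3,fy=3.3,interpolation=cv2.INTER_CUBIC))
a=cv2.resize(t[205:360,370:490],None,fx=3.5,fy=3.5,interpolation=cv2.INTER_CUBIC)
b=cv2.resize(t[225:305,130:230],None,fx=3.5,fy=3.5,interpolation=cv2.INTER_CUBIC)
o=np.zeros((max(a.shape[0],b.shape[0]),a.shape[1]+b.shape[1],3),np.uint8);o[:a.shape[0],:a.shape[1]]=a;o[:b.shape[0],a.shape[1]:]=b
cv2.imwrite('pics/c2.png',o); print(o.shape)
E
```

```text
(542, 770, 3)
```

View pics/c1.png

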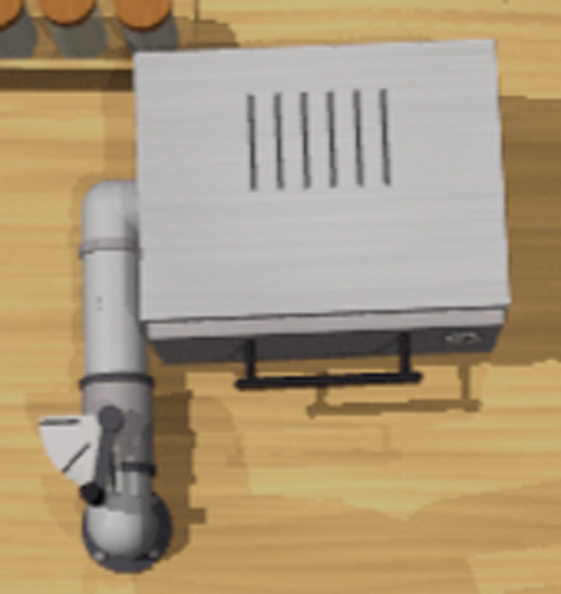

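View pics/c2.png

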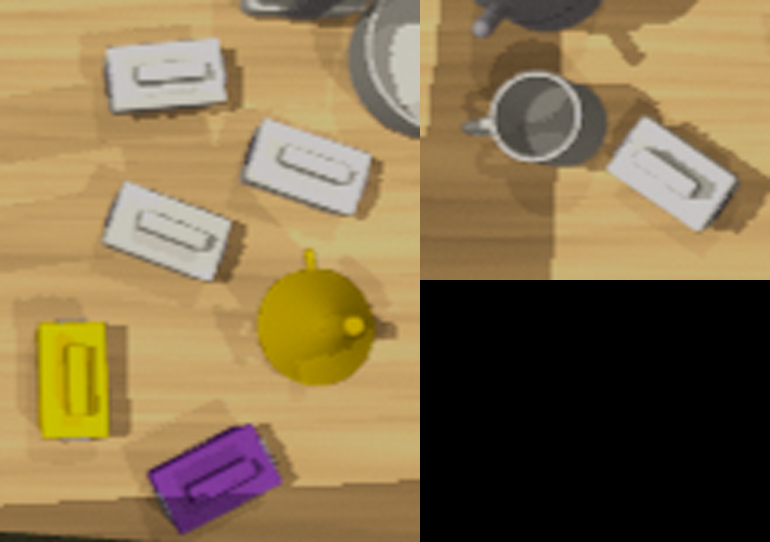

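The four white tins (top image, roughly (417,227), (457,252), (418,271), (202,275)) fit the description. The yellow one at (391,313) and the purple one at (431,341) are look-alikes and stay put. The damper lever is near open, axle (248,212), knob (243,234).

```bash
cat > h.py <<'E'
from plant import read_state, cams, finder
import cv2,numpy as np
from scipy.optimize import minimize, least_squares
from scipy.spatial.transform import Rotation as Ro
def proj(c,P,m=None):
    m=m or cams.camera_model(c); q=np.atleast_2d(P)@np.array(m['R']).T+np.array(m['t'])
    if c=='wrist':
        r=np.hypot(q[:,0],q[:,1])+1e-12; th=np.arctan2(r,q[:,2]); K=m['K']
        return np.c_[K[0][0]*th*q[:,0]/r+K[0][2],K[1][1]*th*q[:,1]/r+K[1][2]]
    q=q@np.array(m['K']).T; return q[:,:2]/q[:,2:]
def unproj(c,uv,z,m=None):
    m=m or cams.camera_model(c); R=np.array(m['R']);t=np.array(m['t']); K=np.array(m['K'])
    uv=np.atleast_2d(uv).astype(float); d=(uv-[K[0,2],K[1,2]])/[K[0,0],K[1,1]]
    if c=='wrist':
        th=np.hypot(*d.T)+1e-12; d=np.c_[d*(np.sin(th)/th)[:,None],np.cos(th)]
    else: d=np.c_[d,np.ones(len(d))]
    d=d@R; o=-R.T@t; return o+d*((z-o[2])/d[:,2])[:,None]
BOX=np.array([[sx*.05,sy*.029,z] for sx in(-1,1) for sy in(-1,1) for z in(0,.046)])
BOX=np.r_[BOX,[[sx*.03,sy*.008,.07] for sx in(-1,1) for sy in(-1,1)]]
def fit_tin(masks,z0=0.,guess=None):
    # masks: {cam:(mask,model)}
    def cost(p):
        e=0;c,s=np.cos(p[2]),np.sin(p[2]); P=BOX@np.array([[c,s,0],[-s,c,0],[0,0,1]])+[p[0],p[1],z0]
        for k,(M,m) in masks.items():
            uv=proj(k,P,m); ys,xs=np.nonzero(M); x0,y0=xs.min()-15,ys.min()-15
            S=8; w,h=(xs.max()-x0+15),(ys.max()-y0+15)
            A=np.zeros((h*4,w*4),np.uint8)
            cv2.fillConvexPoly(A,cv2.convexHull(np.round(((uv-[x0,y0]+.5)*4)*256).astype(np.int32)),1,shift=8)
            B=np.zeros((h,w),np.uint8); yy,xx=max(y0,0),max(x0,0); sub=M[yy:y0+h,xx:x0+w]; B[yy-y0:yy-y0+sub.shape[0],xx-x0:xx-x0+sub.shape[1]]=sub
            B=cv2.resize(B,None,fx=4,fy=4,interpolation=cv2.INTER_NEAREST)
            e+=1-(A&B).sum()/max((A|B).sum(),1)
        return e/len(masks)
    k,(M,m)=next(iter(masks.items())); ys,xs=np.nonzero(M)
    g=unproj(k,[xs.mean(),ys.mean()],z0+.03,m)[0]; best=None
    for a in np.arange(0,np.pi,np.pi/6):
        r=minimize(cost,[g[0],g[1],a],method='Nelder-Mead',options=dict(initial_simplex=[[g[0],g[1],a],[g[0]+.01,g[1],a],[g[0],g[1]+.01,a],[g[0],g[1],a+.3]],xatol=2e-4,fatol=1e-4))
        if best is None or r.fun<best.fun: best=r
    x=best.x; x[2]=(x[2]+np.pi/2)%np.pi-np.pi/2
    return np.r_[x,best.fun]
def tins(c,z0=0.):
    im=cams.snapshot(c); m=cams.camera_model(c); out=[]
    for d in finder.trace('tin1',c):
        M=d['pixels']
        if M.sum()<100: continue
        px=im[M].mean(0); sat=px.max()-px.min()
        if sat>50: continue
        out.append((d['conf'],M,m,px))
    return im,out
E
python3 - <<'E'
from h import *
m=cams.camera_model('top')
uv=np.array([(135,52),(495,40),(510,303),(143,320)])/3.3+[215,85]
C=unproj('top',uv,.135); print('cab corners',C.round(3).tolist())
H=unproj('top',np.array([(237,385),(420,377)])/3.3+[215,85],.105);print('handle ends',H.round(3).tolist(),'ang',np.degrees(np.arctan2(*(H[0]-H[1])[[0,1]])))
# rigid fit warmer: corners local (back-left, back-right, front-right, front-left) + handle ends
L=np.array([[.25,.165],[.25,-.165],[0,-.165],[0,.165]])
W=C[:,:2]
def f(p): 
    c,s=np.cos(p[2]),np.sin(p[2]); return ((L@np.array([[c,s],[-s,c]])+p[:2])-W).ravel()
r=least_squares(f,[.7,0,0]); print('warmer',r.x,(f(r.x)*1e3).round(1))
p=r.x;c,s=np.cos(p[2]),np.sin(p[2]);T=lambda a:np.array(a)@np.array([[c,s],[-s,c]])+p[:2]
print('duct riser',T([-.17,.2]),'handle pred',T([[-.04,.08],[-.04,-.08]]))
print('axle',unproj('top',np.array([110,418])/3.3+[215,85],.1),'knob top',unproj('top',np.array([92,493])/3.3+[215,85],.141))
im,o=tins('top'); 
for cf,M,mm,px in o: print('tin',round(cf,2),px.round(),fit_tin({'top':(M,mm)}).round(4))
for l in ['damper_knob','damper']:
  for d in finder.trace(l,'top'): print(l,d['conf'],d['box'])
for l in ['mug','spoon','percolator','funnel','saucepan','tier_stack']:
  d=finder.trace(l,'top')
  if d: b=d[0]['box']; print(l,unproj('top',[(b[0],b[3]),(b[2],b[1])],.05)[:,:2].round(3).tolist())
E
```

```text
cab corners [[0.925, 0.209, 0.135], [0.938, -0.119, 0.135], [0.693, -0.131, 0.135], [0.675, 0.196, 0.135]]
handle ends [[0.623, 0.114, 0.105], [0.631, -0.052, 0.105]] ang -2.8682542310884087
warmer [0.68313272 0.03293421 0.04780636] [-0.3  0.6  2.3 -1.  -1.8 -0.9 -0.2  1.4]
duct riser [0.50376931 0.22458173] handle pred [[ 0.63935536  0.11093129]
 [ 0.64700147 -0.04888591]]
axle [[0.59310092 0.22901746 0.1       ]] knob top [[0.51865202 0.2368258  0.141     ]]
tin 0.93 [184. 179. 173.] [ 0.4819 -0.4124  1.2566  0.0853]
tin 0.81 [185. 181. 170.] [ 0.423  -0.2874  1.2553  0.1075]
tin 0.79 [180. 175. 167.] [ 0.5634 -0.2884 -1.4595  0.0637]
tin 0.78 [182. 179. 175.] [0.4092 0.3782 0.9965 0.0974]
tin 0.24 [156. 151. 140.] [ 0.5927 -0.5607 -0.0404  0.6337]
damper_knob 0.65 [239.0, 206.3, 253.5, 238.1]
damper 0.46 [239.8, 208.6, 254.2, 234.5]
damper 0.33 [396.8, 218.9, 431.6, 239.5]
mug [[0.422, 0.551], [0.49, 0.432]]
spoon [[0.363, 0.173], [0.42, -0.024]]
percolator [[0.524, 0.589], [0.719, 0.437]]
funnel [[0.293, -0.358], [0.416, -0.457]]
saucepan [[0.505, -0.438], [0.668, -0.743]]
tier_stack [[0.602, -0.353], [0.805, -0.503]]
```

```bash
python3 - <<'E'
from h import *
P=[[.519,.237,.141],[.519,.237,.1],[.593,.229,.1],[.623,.114,.105],[.631,-.052,.105]]
print(proj('scene',P).round(1).tolist())
im=cv2.imread('pics/scene0.png'); 
cv2.imwrite('pics/c3.png',cv2.resize(im[180:360,190:340],None,fx=3.3,fy=3.3,interpolation=cv2.INTER_CUBIC))
E
python3 -m handwheel '[[85,40,50,0,0,0,8.5],[85,40,50,0,0,0,8.5],[85,40,50,0,0,0,8.5],[85,40,50,0,0,0,8.5],[85,30,50,0,0,0,8.5],[85,30,50,0,0,0,8.5],[85,30,50,0,0,0,8.5],[85,30,50,0,0,0,8.5],[85,10,50,0,0,0,8.5],[60,10,50,0,0,0,8.5]]'
```

```text
[[250.2, 298.2], [252.6, 310.4], [225.3, 295.5], [242.5, 254.4], [275.3, 210.9]]
time: 2.0
tool_pos: [0.4549, -0.109, 0.2395]
orientation: [1.881, 2.515, 0.001]
ft_force: [0.0, 0.3, 0.3]
opening: 0.0728
grasp_force: 0.0
```

View pics/c3.png

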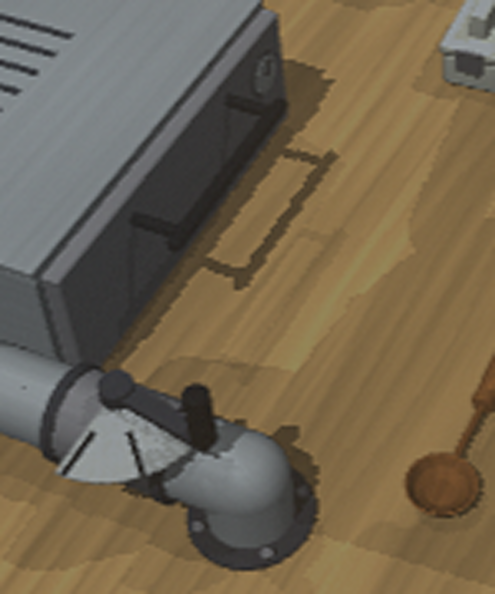

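```bash
python3 -m handwheel '[[45,8,43,0,0,0,8],[45,8,43,0,0,0,8],[45,8,43,0,0,0,8],[45,8,43,0,0,0,4.6],[45,8,43,0,0,0,0],[45,8,43,0,0,0,0],[45,8,44,0,0,0,0],[45,8,44,0,0,0,0],[45,0,0,0,0,0,0],[45,0,0,0,0,0,0]]'; python3 - <<'E'
from h import *
cv2.imwrite('pics/w1.png',cams.snapshot('wrist')[:,:,::-1]); m=cams.camera_model('wrist')
print(proj('wrist',[[.519,.237,.141],[.593,.229,.1]],m))
E
```

```text
time: 3.0
tool_pos: [0.5179, 0.236, 0.239]
orientation: [-1.207, -2.9, 0.001]
ft_force: [0.0, -0.2, -0.2]
opening: 0.0448
grasp_force: 0.0
[[323.68704406 238.62952397]
 [380.38126041 291.91480483]]
```

View pics/w1.png

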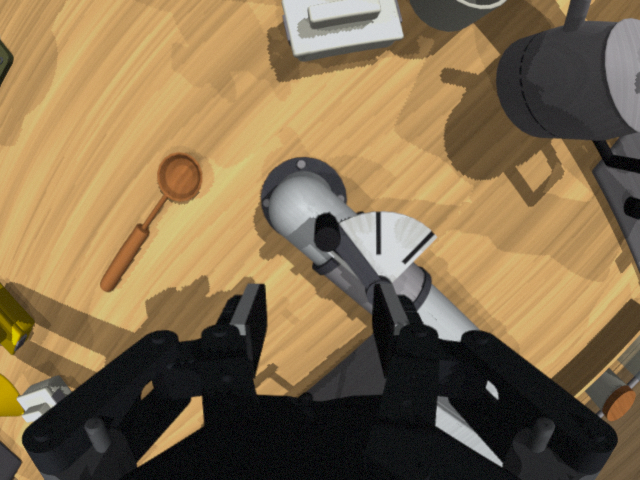

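```bash
python3 - <<'E'
from h import *
m=cams.camera_model('wrist'); print(unproj('wrist',[[327,222],[327,230],[379,290]],.141,m).round(4), unproj('wrist',[379,290],.1,m).round(4), read_state()['tool_pos'])
E
python3 -m handwheel '[[45,0,0,-40,0,0,0],[45,0,0,-40,0,0,0],[45,0,0,0,0,0,0],[45,0,0,0,0,0,0]]'
```

```text
[[0.5126 0.2465 0.141 ]
 [0.5164 0.2427 0.141 ]
 [0.5725 0.2376 0.141 ]] [[0.5909 0.2294 0.1   ]] [0.51772316 0.23490956 0.23895202]
time: 3.45
tool_pos: [0.5178, 0.2337, 0.1594]
orientation: [-1.212, -2.897, 0.002]
ft_force: [0.3, 0.3, 0.9]
opening: 0.0452
grasp_force: 0.0
```

```bash
python3 -m handwheel '[[45,-1,5,-10,0,0,0],[45,0,0,-36,0,0,0],[45,0,0,0,0,0,0],[0,0,0,0,0,0,0],[0,0,0,0,0,0,0],[0,0,0,0,0,0,0],[0,0,0,0,0,0,0]]'
```

```text
time: 4.15
tool_pos: [0.519, 0.2409, 0.1152]
orientation: [1.209, 2.896, 0.005]
ft_force: [2.0, 0.8, 4.6]
opening: 0.0164
grasp_force: 58.5
```

```bash
python3 -m handwheel '[[0,4,15,0,0,0,0],[0,7,13,0,0,0,0],[0,9,12,0,0,0,0],[0,12,10,0,0,0,0],[0,13,7,0,0,0,0],[0,14,4,0,0,0,0],[0,11,2,0,0,0,0],[0,4,0,0,0,0,0],[0,0,0,0,0,0,0]]'
```

```text
time: 5.05
tool_pos: [0.5894, 0.3058, 0.1147]
orientation: [-1.211, -2.894, -0.004]
ft_force: [-6.2, 4.7, 6.5]
opening: 0.0167
grasp_force: 58.3
```

```bash
python3 -m handwheel '[[0,4,0,0,0,0,0],[0,0,0,0,0,0,0],[0,0,0,0,0,0,0]]'
```

```text
time: 5.35
tool_pos: [0.5915, 0.3054, 0.1147]
orientation: [-1.207, -2.894, -0.001]
ft_force: [-8.5, 4.4, 8.6]
opening: 0.0164
grasp_force: 58.7
```

```bash
python3 -m handwheel '[[0,5,0,0,0,0,0],[0,0,0,0,0,0,0],[0,0,0,0,0,0,0]]'
```

```text
time: 5.65
tool_pos: [0.5917, 0.3054, 0.1146]
orientation: [-1.203, -2.887, 0.006]
ft_force: [-19.1, 5.1, 15.5]
opening: 0.0164
grasp_force: 59.6
```

```bash
python3 -m handwheel '[[0,-6,0,0,0,0,0],[45,0,0,0,0,0,0],[45,0,0,0,0,0,0],[45,0,0,0,0,0,0],[45,0,0,45,0,0,0],[45,0,0,45,0,0,0],[45,0,0,0,0,0,0]]'; python3 - <<'E'
from h import *
cams.snapshot('top')
im=cams.snapshot('wrist');cv2.imwrite('pics/w2.png',im[:,:,::-1]); m=cams.camera_model('wrist')
for d in finder.trace('damper_knob','wrist'):print(d['conf'],d['box'])
print(proj('wrist',[[.5917,.3054,.141],[.595,.23,.1]],m),read_state()['tool_pos'])
E
```

```text
time: 6.35
tool_pos: [0.5989, 0.3046, 0.2105]
orientation: [1.208, 2.89, 0.015]
ft_force: [1.4, 1.5, 0.0]
opening: 0.0448
grasp_force: 0.0
0.56 [231.9, 218.9, 328.4, 296.6]
[[317.49847753 249.47908093]
 [248.28658139 304.53206354]] [0.59434046 0.30273906 0.20310498]
```

View pics/w2.png

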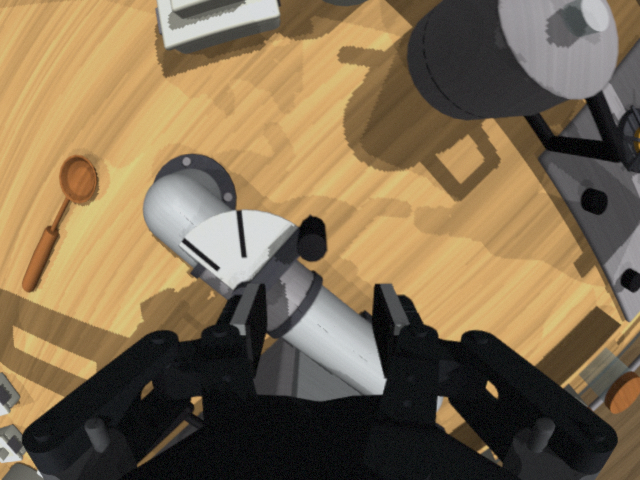

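```bash
python3 -m handwheel '[[32,4,-34,0,0,0,-7],[32,4,-34,0,0,0,-7],[32,4,-34,0,0,0,-7],[32,4,-34,0,0,0,-7],[32,4,-34,0,0,0,-7],[32,4,-34,0,0,0,-7],[32,4,-34,0,0,0,0],[32,4,-34,0,0,0,0],[32,0,0,-30,0,0,0],[32,0,0,0,0,0,0]]'; python3 - <<'E'
from h import *
im=cams.snapshot('wrist');m=cams.camera_model('wrist')
print(read_state()['tool_pos'],read_state()['orientation'])
for d in finder.trace('drawer_handle','wrist'):
    print(d['conf'],d['box']); ys,xs=np.nonzero(d['pixels']); 
    print(unproj('wrist',[[xs.mean(),ys.mean()]],.105,m))
a,b=proj('wrist',[[.623,.114,.105],[.631,-.052,.105]],m); cv2.line(im,tuple(map(int,a)),tuple(map(int,b)),(255,0,0),1);print(a,b)
cv2.imwrite('pics/w3.png',im[:,:,::-1])
E
```

```text
time: 7.5
tool_pos: [0.6222, 0.0297, 0.1679]
orientation: [-2.166, -2.264, 0.012]
ft_force: [-1.9, 0.3, 0.0]
opening: 0.0322
grasp_force: 0.0
[0.62316473 0.03058421 0.16958881] [-2.16590512 -2.26629307  0.00917594]
0.95 [320.6, 0.5, 450.6, 381.8]
[[0.66197815 0.0786932  0.105     ]]
[327.3876192  106.16720741] [326.76097489 373.74918174]
```

View pics/w3.png

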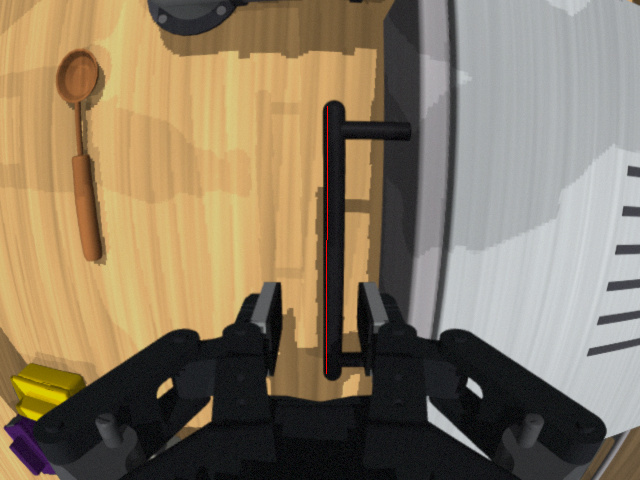

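```bash
python3 -m handwheel '[[32,7,0,-25,0,0,0],[32,0,0,-25,0,0,0],[32,0,0,-25,0,0,0],[32,0,0,0,0,0,0],[0,0,0,0,0,0,0],[0,0,0,0,0,0,0],[0,0,0,0,0,0,0]]'
```

```text
time: 8.3
tool_pos: [0.6294, 0.0318, 0.0988]
orientation: [-2.164, -2.27, 0.007]
ft_force: [-5.9, -0.4, -1.3]
opening: 0.0102
grasp_force: 58.4
```

```bash
python3 -m handwheel '[[0,-12,-0.5,0,0,0,0],[0,-24,-1.2,0,0,0,0],[0,-30,-1.4,0,0,0,0],[0,-30,-1.4,0,0,0,0],[0,-30,-1.4,0,0,0,0],[0,-30,-1.4,0,0,0,0],[0,-20,-1,0,0,0,0],[0,-10,-0.5,0,0,0,0],[0,-6,0,0,0,0,0],[0,0,0,0,0,0,0]]'
```

```text
time: 9.3
tool_pos: [0.4445, 0.0228, 0.0989]
orientation: [2.166, 2.269, 0.009]
ft_force: [5.8, 2.9, -16.1]
opening: 0.0098
grasp_force: 60.1
```

```bash
python3 -m handwheel '[[0,-4,0,0,0,0,0],[0,0,0,0,0,0,0],[0,0,0,0,0,0,0]]'
```

```text
time: 9.6
tool_pos: [0.4445, 0.0228, 0.0989]
orientation: [2.164, 2.266, 0.015]
ft_force: [13.3, 3.4, -25.0]
opening: 0.0099
grasp_force: 59.3
```

```bash
python3 -m handwheel '[[0,6,0,0,0,0,0],[40,0,0,0,0,0,0],[40,0,0,0,0,0,0],[40,0,0,0,0,0,0],[40,0,0,50,0,0,0],[40,0,0,50,0,0,0],[40,0,0,30,0,0,0],[40,0,0,0,0,0,0]]'; python3 - <<'E'
from h import *
im,o=tins('top'); cv2.imwrite('pics/top1.png',im[:,:,::-1])
for cf,M,mm,px in o: print('tin',round(cf,2),px.round(),fit_tin({'top':(M,mm)}).round(4), M.sum())
print(read_state()['tool_pos'])
E
```

```text
time: 10.4
tool_pos: [0.4466, 0.022, 0.2336]
orientation: [2.163, 2.266, 0.012]
ft_force: [0.6, 0.1, -0.1]
opening: 0.04
grasp_force: 0.0
tin 0.85 [177. 171. 160.] [0.4089 0.3776 0.9941 0.0566] 701
tin 0.83 [147. 141. 129.] [ 0.423  -0.2888  1.2012  0.0646] 680
tin 0.58 [185. 180. 174.] [ 0.4814 -0.4126  1.2268  0.0781] 700
tin 0.57 [136. 130. 130.] [0.6535 0.0068 1.0724 0.8593] 4958
tin 0.44 [65. 62. 64.] [0.6096 0.2824 1.0406 0.7324] 183
[0.44342757 0.02219209 0.22937782]
```

View pics/top1.png

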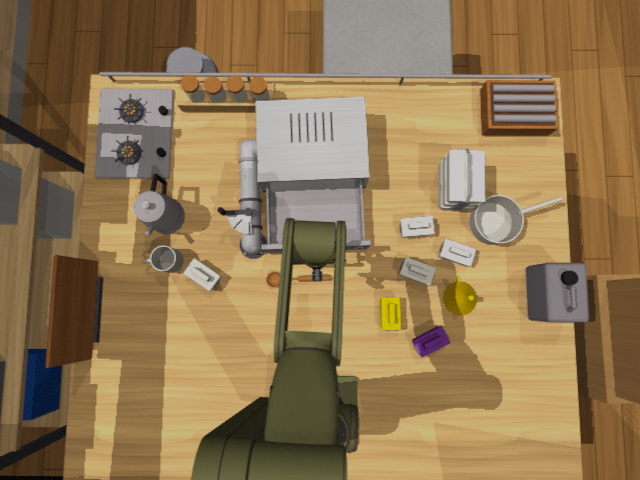

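```bash
python3 -m handwheel '[[40,-4,40,0,0,0,-7],[40,-4,40,0,0,0,-7],[40,-4,40,0,0,0,-7],[40,-4,40,0,0,0,-7],[40,-4,40,0,0,0,-7],[40,-4,40,0,0,0,0],[40,-4,40,0,0,0,0],[40,-3,38,-20,0,0,0],[40,-3,38,-20,0,0,0],[40,0,0,0,0,0,0]]'; cat > wt.py <<'E'
from h import *
s=read_state(); m=cams.camera_model('wrist'); im=cams.snapshot('wrist')
y=Ro.from_rotvec(s['orientation']).as_matrix()[:,1]; print('tcp',s['tool_pos'].round(4) if hasattr(s['tool_pos'],'round') else s['tool_pos'],'psi',np.degrees(np.arctan2(y[1],y[0])).round(1)%180)
for d in finder.trace('tin1','wrist'):
    M=d['pixels']; px=im[M].mean(0)
    if M.sum()<1500 or px.max()-px.min()>50: continue
    # keep the upper part, ignore if touching border
    b=d['box']; f=fit_tin({'wrist':(M,m)}); print(round(d['conf'],2),np.round(b),f.round(4),'psi wanted',np.degrees(f[2])+90)
E
python3 wt.py
```

```text
time: 11.5
tool_pos: [0.4065, 0.3807, 0.1836]
orientation: [-2.749, -1.52, 0.011]
ft_force: [-0.3, -0.2, -0.5]
opening: 0.0399
grasp_force: 0.0
tcp [0.4065 0.3807 0.1836] psi 147.9
0.65 [288. 159. 368. 292.] [0.4081 0.3742 0.9889 0.0317] psi wanted 146.65739479574177
```

```bash
python3 -m handwheel '[[40,2,-5,-40,0,0,-1],[40,0,0,-40,0,0,0],[40,0,0,-30,0,0,0],[40,0,0,-16,0,0,0],[40,0,0,0,0,0,0],[0,0,0,0,0,0,0],[0,0,0,0,0,0,0],[0,0,0,0,0,0,0],[0,0,0,0,0,0,0]]'
```

```text
time: 12.5
tool_pos: [0.4116, 0.3735, 0.0632]
orientation: [-2.765, -1.491, -0.002]
ft_force: [0.1, -0.4, -0.7]
opening: 0.0145
grasp_force: 62.1
```

```bash
python3 -m handwheel '[[36,0,0,0,0,0,0],[36,0,0,0,0,0,0],[36,0,0,-6,0,0,0],[36,0,0,0,0,0,0],[0,0,0,0,0,0,0],[0,0,0,0,0,0,0],[0,0,0,0,0,0,0],[0,0,0,40,0,0,0],[0,0,0,40,0,0,0],[0,0,0,0,0,0,0]]'
```

```text
time: 13.5
tool_pos: [0.4144, 0.3758, 0.1412]
orientation: [-2.764, -1.49, -0.016]
ft_force: [1.0, 1.0, -2.0]
opening: 0.0144
grasp_force: 61.9
```

```bash
python3 -m handwheel '[[0,0,0,40,0,0,0],[0,0,0,40,0,0,0],[0,20,-31,10,0,0,-7],[0,21,-31,0,0,0,-7],[0,21,-31,0,0,0,-7],[0,21,-31,0,0,0,-7],[0,21,-31,0,0,0,-7],[0,21,-31,0,0,0,-7],[0,21,-31,0,0,0,-7],[0,21,-27,0,0,0,-5]]'; python3 -m handwheel '[[0,0,0,0,0,0,0]]'; python3 - <<'E'
from h import *
s=read_state();m=cams.camera_model('wrist');im=cams.snapshot('wrist')
print(s['tool_pos'],s['orientation'],s['opening'])
def W(a): 
    c,q=np.cos(.0478),np.sin(.0478); a=np.atleast_2d(a); return np.c_[.683+a[:,0]*c-a[:,1]*q,.033+a[:,0]*q+a[:,1]*c,a[:,2]]
fx,fy=.108,.142; o=-.077
for z in (.028,.062):
  uv=proj('wrist',W([[o-fx,-fy,z],[o-fx,fy,z],[0.0,fy,z],[0.0,-fy,z]]),m)
  cv2.polylines(im,[np.round(uv).astype(np.int32)],True,(255,0,0) if z<.05 else (0,0,255),1)
cv2.imwrite('pics/w4.png',im[:,:,::-1])
E
```

```text
time: 14.5
tool_pos: [0.5779, 0.1274, 0.2248]
orientation: [3.14, 0.066, -0.004]
ft_force: [0.5, -0.3, -2.6]
opening: 0.0149
grasp_force: 61.8
time: 14.6
tool_pos: [0.5806, 0.1254, 0.2248]
orientation: [3.138, 0.064, 0.001]
ft_force: [0.4, 0.4, -1.9]
opening: 0.0151
grasp_force: 61.7
[0.58064358 0.12539621 0.22483098] [3.13844747e+00 6.44050611e-02 8.05366943e-04] 0.01505829607666513
```

View pics/w4.png

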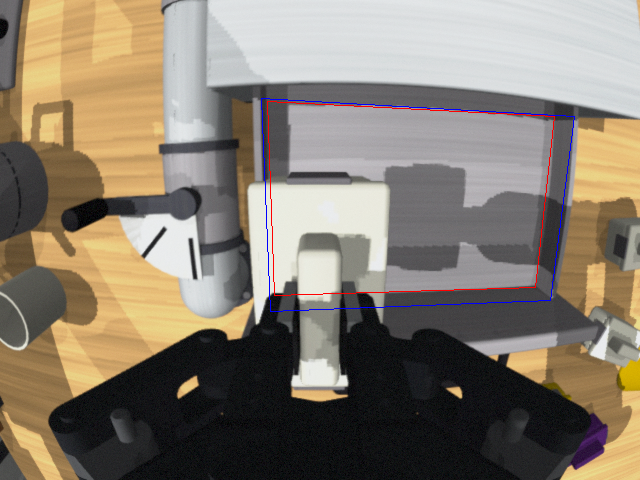

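```bash
python3 -m handwheel '[[0,0,0,0,0,0,0],[0,0,0,0,0,0,0]]'; python3 - <<'E'
from h import *
m=cams.camera_model('wrist');print((-np.array(m['R']).T@m['t']).round(4),read_state()['tool_pos'])
E
```

```text
time: 14.85
tool_pos: [0.577, 0.1301, 0.2256]
orientation: [-3.14, -0.075, 0.003]
ft_force: [0.1, 0.6, -2.6]
opening: 0.0147
grasp_force: 61.7
[0.6476 0.1329 0.3606] [0.57698008 0.13012283 0.22555437]
```

```bash
python3 -m handwheel '[[0,3,2,-40,0,0,0],[0,0,0,-40,0,0,0],[0,0,0,-30,0,0,0],[0,0,0,-15,0,0,0],[0,0,0,-8,0,0,0],[0,0,0,0,0,0,0],[0,0,0,0,0,0,0]]'
```

```text
time: 15.55
tool_pos: [0.5817, 0.1321, 0.0942]
orientation: [-3.14, -0.075, -0.003]
ft_force: [-0.3, 0.8, -2.1]
opening: 0.0148
grasp_force: 61.6
```

```bash
python3 -m handwheel '[[0,0,0,-4,0,0,0],[0,0,0,-3,0,0,0],[0,0,0,0,0,0,0]]'
```

```text
time: 15.85
tool_pos: [0.5811, 0.1313, 0.0865]
orientation: [-3.141, -0.073, -0.0]
ft_force: [0.0, -0.7, -2.7]
opening: 0.0148
grasp_force: 61.7
```

```bash
python3 -m handwheel '[[0,0,0,-3,0,0,0],[0,0,0,0,0,0,0]]'
```

```text
time: 16.05
tool_pos: [0.5818, 0.1315, 0.0839]
orientation: [-3.14, -0.073, -0.002]
ft_force: [0.5, 0.2, 0.3]
opening: 0.0147
grasp_force: 62.1
```

```bash
python3 -m handwheel '[[36,0,0,0,0,0,0],[36,0,0,0,0,0,0],[36,0,0,0,0,0,0],[36,0,0,45,0,0,0],[36,0,0,45,0,0,0],[36,-2,-25,40,0,0,8],[36,-2,-42,10,0,0,8.5],[36,-2,-42,0,0,0,8.5],[36,-2,-42,0,0,0,8.5],[36,-2,-42,0,0,0,8.5]]' && python3 -m handwheel '[[36,-2,-42,0,0,0,8.5],[36,-2,-42,0,0,0,8.5],[36,-2,-42,0,0,0,8.5],[36,-2,-42,0,0,0,8.5],[36,-1,-42,0,0,0,8.5],[36,0,-17,-20,0,0,8.5],[36,0,0,-20,0,0,0],[36,0,0,0,0,0,0],[36,0,0,0,0,0,0]]'; python3 wt.py; python3 - <<'E'
from h import *
im,o=tins('top')
for cf,M,mm,px in o: print('tin',round(cf,2),fit_tin({'top':(M,mm)}).round(4), M.sum())
im,o=tins('scene')
for cf,M,mm,px in o: print('scene',round(cf,2),fit_tin({'scene':(M,mm)}).round(4), M.sum())
E
```

```text
time: 17.05
tool_pos: [0.571, -0.0622, 0.2237]
orientation: [2.903, 1.199, 0.001]
ft_force: [0.8, 0.1, -0.0]
opening: 0.0359
grasp_force: 0.0
time: 17.95
tool_pos: [0.5619, -0.2873, 0.183]
orientation: [-2.112, -2.323, 0.0]
ft_force: [-0.9, 0.4, -0.4]
opening: 0.0363
grasp_force: 0.0
tcp [ 0.5619 -0.2873  0.183 ] psi 5.4
0.92 [191. 281. 248. 340.] [ 0.4417 -0.3584 -0.7576  0.569 ] psi wanted 46.590310234380276
0.91 [107. 139. 206. 276.] [ 0.4212 -0.2887  1.1704  0.0758] psi wanted 157.06040754582807
0.71 [281. 157. 360. 290.] [ 0.5628 -0.2894 -1.4777  0.0401] psi wanted 5.331976728025282
0.66 [  4. 178.  41. 277.] [ 0.205  -0.3288 -1.1121  0.3979] psi wanted 26.281759939445912
tin 0.86 [ 0.4811 -0.4137  1.3286  0.6432] 268
tin 0.55 [0.5869 0.136  0.0903 0.1003] 614
tin 0.53 [ 0.5617 -0.2721 -1.4563  0.6793] 228
scene 0.85 [ 0.564  -0.2933 -1.3942  0.217 ] 608
scene 0.83 [ 0.4242 -0.2895  1.3229  0.1108] 822
scene 0.79 [ 0.5986  0.1076 -0.0524  0.148 ] 1145
scene 0.67 [ 0.4811 -0.4174  1.3366  0.1441] 676
scene 0.23 [ 0.5936  0.5049 -1.3967  0.5873] 6124
```

```bash
python3 -m handwheel '[[36,1,-2,-40,0,0,0],[36,0,0,-40,0,0,0],[36,0,0,-32,0,0,0],[36,0,0,-16,0,0,0],[36,0,0,0,0,0,0],[36,0,0,0,0,0,0]]'
```

```text
time: 18.85
tool_pos: [0.5636, -0.2895, 0.0555]
orientation: [2.112, 2.325, 0.0]
ft_force: [0.6, 0.3, 0.2]
opening: 0.0361
grasp_force: 0.0
```

```bash
python3 -m handwheel '[[0,0,0,0,0,0,0],[0,0,0,0,0,0,0],[0,0,0,0,0,0,0],[0,0,0,0,0,0,0],[0,0,0,30,0,0,0],[0,0,0,45,0,0,0],[0,0,0,45,0,0,0],[0,0,0,45,0,0,0],[0,2,20,10,0,0,8],[0,2,35,0,0,0,8.5]]' && python3 -m handwheel '[[0,2,37,0,0,0,8.5],[0,2,37,0,0,0,8.5],[0,2,37,0,0,0,8.5],[0,2,37,0,0,0,8.5],[0,2,37,0,0,0,8.5],[0,2,37,0,0,0,8.5],[0,2,37,0,0,0,8.5],[0,2,37,0,0,0,8.5],[0,1,0,0,0,0,2.8],[0,0,0,0,0,0,0]]' && python3 -m handwheel '[[0,0,0,0,0,0,0],[0,0,0,0,0,0,0],[0,0,0,0,0,0,0]]'
```

```text
time: 19.85
tool_pos: [0.5689, -0.237, 0.233]
orientation: [1.75, 2.601, -0.0]
ft_force: [1.2, 0.4, -4.4]
opening: 0.0145
grasp_force: 59.5
time: 20.85
tool_pos: [0.5834, 0.0626, 0.2291]
orientation: [0.08, -3.138, 0.0]
ft_force: [-0.1, -1.0, -3.3]
opening: 0.0146
grasp_force: 59.8
time: 21.15
tool_pos: [0.5841, 0.0605, 0.2301]
orientation: [0.073, -3.14, 0.0]
ft_force: [-0.3, 0.1, -4.3]
opening: 0.0145
grasp_force: 59.8
```

```bash
python3 -m handwheel '[[0,0,2,-40,0,0,0],[0,0,0,-40,0,0,0],[0,0,0,-40,0,0,0],[0,0,0,-16,0,0,0],[0,0,0,0,0,0,0],[0,0,0,-4,0,0,0],[0,0,0,-3,0,0,0],[0,0,0,0,0,0,0]]'
```

```text
time: 21.95
tool_pos: [0.5852, 0.0632, 0.0884]
orientation: [-0.075, 3.138, 0.0]
ft_force: [-0.2, -0.9, -3.9]
opening: 0.0146
grasp_force: 59.8
```

```bash
python3 -m handwheel '[[0,0,0,-3,0,0,0],[0,0,0,-2,0,0,0],[0,0,0,0,0,0,0]]'
```

```text
time: 22.25
tool_pos: [0.5855, 0.0633, 0.0839]
orientation: [-0.076, 3.138, -0.0]
ft_force: [-0.4, -0.9, 3.8]
opening: 0.0148
grasp_force: 60.8
```

```bash
python3 -m handwheel '[[36,0,0,0,0,0,0],[36,0,0,0,0,0,0],[36,0,0,0,0,0,0],[36,0,0,45,0,0,0],[36,0,0,45,0,0,0],[36,-4,-25,45,0,0,-8],[36,-8,-38,10,0,0,-8.5],[36,-8,-38,0,0,0,-8.5],[36,-8,-38,0,0,0,-8.5],[36,-8,-38,0,0,0,-8.5]]' && python3 -m handwheel '[[36,-8,-38,0,0,0,-8.5],[36,-8,-38,0,0,0,-8.5],[36,-8,-38,0,0,0,-8.5],[36,-8,-38,0,0,0,-8.5],[36,-9,-38,0,0,0,-8.5],[36,-9,-38,0,0,0,-8.5],[36,-9,-38,0,0,0,-8.5],[36,-9,-36,-20,0,0,-8.5],[36,0,-15,-20,0,0,-2],[36,0,0,0,0,0,0]]'; python3 -m handwheel '[[36,0,0,0,0,0,0]]'; python3 wt.py
```

```text
time: 23.25
tool_pos: [0.548, -0.1141, 0.2262]
orientation: [1.063, 2.956, 0.0]
ft_force: [0.7, 0.4, -0.7]
opening: 0.0359
grasp_force: 0.0
time: 24.25
tool_pos: [0.4783, -0.431, 0.1825]
orientation: [-2.56, -1.812, 0.002]
ft_force: [-1.1, 1.5, 0.2]
opening: 0.0356
grasp_force: 0.0
time: 24.35
tool_pos: [0.48, -0.4293, 0.1852]
orientation: [-2.559, -1.818, -0.0]
ft_force: [0.8, -0.1, 0.9]
opening: 0.0362
grasp_force: 0.0
tcp [ 0.48   -0.4293  0.1852] psi 160.8
0.74 [151.  15. 236. 145.] [ 0.4226 -0.2871  1.2352  0.0767] psi wanted 160.7690378312427
0.63 [276. 133. 352. 266.] [ 0.4816 -0.412   1.2391  0.0401] psi wanted 160.997132889014
0.57 [  2. 163.  85. 268.] [ 0.2073 -0.3224 -0.9987  0.1498] psi wanted 32.77783584353792
```

```bash
python3 -m handwheel '[[36,1.5,16.5,-20,0,0,0],[36,0,0,-40,0,0,0],[36,0,0,-40,0,0,0],[36,0,0,-30,0,0,0],[36,0,0,0,0,0,0],[36,0,0,0,0,0,0]]'
```

```text
time: 25.05
tool_pos: [0.4829, -0.4125, 0.0568]
orientation: [2.559, 1.821, 0.001]
ft_force: [-1.1, -0.4, -0.0]
opening: 0.0359
grasp_force: 0.0
```

```bash
python3 -m handwheel '[[0,0,0,0,0,0,0],[0,0,0,0,0,0,0],[0,0,0,0,0,0,0],[0,0,0,0,0,0,0],[0,0,0,30,0,0,0],[0,0,0,45,0,0,0],[0,0,0,45,0,0,0],[0,0,0,45,0,0,0],[0,2,26,8,0,0,-6],[0,9,38,0,0,0,-7]]' && python3 -m handwheel '[[0,10,38,0,0,0,-7],[0,10,38,0,0,0,-7],[0,10,38,0,0,0,-7],[0,10,38,0,0,0,-7],[0,10,38,0,0,0,-7],[0,11,38,0,0,0,-7],[0,11,38,0,0,0,-7],[0,11,38,0,0,0,-6],[0,21,38,0,0,0,0],[0,0,0,0,0,0,0]]' && python3 -m handwheel '[[0,0,0,0,0,0,0],[0,0,0,0,0,0,0]]'
```

```text
time: 26.05
tool_pos: [0.4935, -0.3519, 0.2316]
orientation: [2.751, 1.503, 0.002]
ft_force: [0.4, 0.9, -3.9]
opening: 0.0144
grasp_force: 61.6
time: 27.05
tool_pos: [0.5989, -0.0024, 0.2283]
orientation: [-3.138, -0.083, -0.003]
ft_force: [0.1, 0.3, -4.1]
opening: 0.0145
grasp_force: 61.6
time: 27.25
tool_pos: [0.596, -0.008, 0.2282]
orientation: [3.14, 0.076, -0.003]
ft_force: [-0.3, -1.0, -4.1]
opening: 0.0149
grasp_force: 61.6
```

```bash
python3 -m handwheel '[[0,-8,1.5,-40,0,0,0],[0,0,0,-40,0,0,0],[0,0,0,-40,0,0,0],[0,0,0,-16,0,0,0],[0,0,0,0,0,0,0],[0,0,0,-4,0,0,0],[0,0,0,-2,0,0,0],[0,0,0,-2,0,0,0],[0,0,0,0,0,0,0]]'
```

```text
time: 28.15
tool_pos: [0.5894, -0.006, 0.0857]
orientation: [3.14, 0.076, 0.003]
ft_force: [0.4, 0.5, -3.4]
opening: 0.0145
grasp_force: 61.5
```

```bash
python3 -m handwheel '[[0,0,0,-2,0,0,0],[0,0,0,-1,0,0,0],[0,0,0,0,0,0,0]]'
```

```text
time: 28.45
tool_pos: [0.591, -0.0056, 0.085]
orientation: [3.14, 0.077, 0.009]
ft_force: [-0.6, 0.6, 9.7]
opening: 0.0145
grasp_force: 63.4
```

```bash
python3 -m handwheel '[[36,0,0,1,0,0,0],[36,0,0,0,0,0,0],[36,0,0,0,0,0,0],[36,0,0,45,0,0,0],[36,0,0,45,0,0,0],[36,0,-20,45,0,0,8],[36,-24,-38,10,0,0,8.5],[36,-24,-38,0,0,0,8.5],[36,-24,-38,0,0,0,8.5],[36,-24,-38,0,0,0,8.5]]' && python3 -m handwheel '[[36,-24,-38,0,0,0,8.5],[36,-24,-38,0,0,0,8.5],[36,-24,-34,-20,0,0,8.5],[36,0,0,-25,0,0,0],[36,0,0,0,0,0,0],[36,0,0,0,0,0,0]]'; python3 wt.py;python3 - <<'E'
from h import *
im,o=tins('top');cv2.imwrite('pics/top2.png',im[150:360,160:500,::-1].repeat(2,0).repeat(2,1))
for cf,M,mm,px in o: print('tin',round(cf,2),fit_tin({'top':(M,mm)}).round(4), M.sum())
E
```

```text
time: 29.45
tool_pos: [0.4946, -0.175, 0.228]
orientation: [2.91, 1.182, 0.0]
ft_force: [1.1, 0.1, -0.4]
opening: 0.0362
grasp_force: 0.0
time: 30.05
tool_pos: [0.4278, -0.2773, 0.1835]
orientation: [-2.606, -1.752, 0.0]
ft_force: [0.3, 0.8, -0.2]
opening: 0.0362
grasp_force: 0.0
tcp [ 0.4278 -0.2773  0.1835] psi 157.8
0.93 [ 86. 291. 175. 393.] [ 0.1807 -0.3063  0.2222  0.3623] psi wanted 102.73293483274838
0.59 [277. 169. 354. 300.] [ 0.4231 -0.2875  1.2106  0.0404] psi wanted 159.35949828764566
tin 0.95 [0.5897 0.0651 0.0117 0.0562] 619
tin 0.89 [0.5895 0.1358 0.0243 0.0595] 633
tin 0.8 [ 0.4304 -0.2483 -1.0974  0.6704] 238
tin 0.74 [0.6077 0.2791 1.083  0.6954] 209
tin 0.66 [ 0.5989 -0.005   0.0449  0.0545] 640
```

View pics/top2.png

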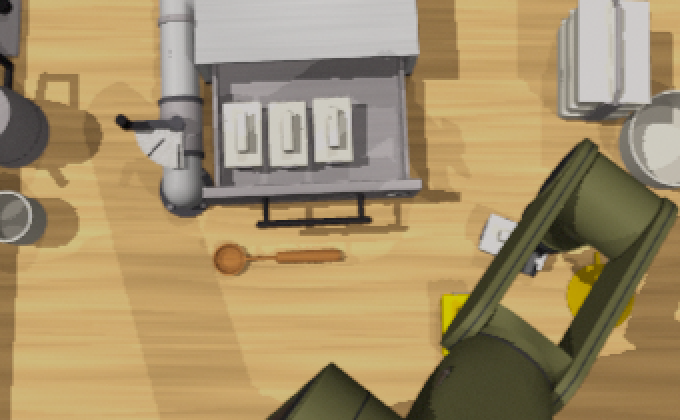

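```bash
python3 -m handwheel '[[36,-4.5,-10,-20,0,0,1.5],[36,0,0,-40,0,0,0],[36,0,0,-40,0,0,0],[36,0,0,-28,0,0,0],[36,0,0,0,0,0,0],[36,0,0,0,0,0,0]]'
```

```text
time: 30.85
tool_pos: [0.4245, -0.2875, 0.056]
orientation: [2.582, 1.789, 0.0]
ft_force: [0.4, 0.5, 0.8]
opening: 0.0359
grasp_force: 0.0
```

```bash
python3 -m handwheel '[[0,0,0,0,0,0,0],[0,0,0,0,0,0,0],[0,0,0,0,0,0,0],[0,0,0,0,0,0,0],[0,0,0,30,0,0,0],[0,0,0,45,0,0,0],[0,0,0,45,0,0,0],[0,0,0,45,0,0,0],[0,15,20,8,0,0,-6],[0,22,27,0,0,0,-8]]' && python3 -m handwheel '[[0,22,27,0,0,0,-8],[0,22,27,0,0,0,-8],[0,22,27,0,0,0,-8],[0,22,28,0,0,0,-8],[0,21,28,0,0,0,-8],[0,20,28,0,0,0,-8],[0,0,0,0,0,0,-5],[0,0,0,0,0,0,0],[0,0,0,0,0,0,0]]'
```

```text
time: 31.85
tool_pos: [0.461, -0.242, 0.2312]
orientation: [2.784, 1.446, 0.002]
ft_force: [1.1, 0.2, -3.7]
opening: 0.0149
grasp_force: 59.7
time: 32.75
tool_pos: [0.5885, -0.0758, 0.2277]
orientation: [-3.141, -0.068, 0.004]
ft_force: [0.6, 0.5, -3.6]
opening: 0.0147
grasp_force: 59.7
```

```bash
python3 -m handwheel '[[0,1,0,-40,0,0,0],[0,0,0,-40,0,0,0],[0,0,0,-40,0,0,0],[0,0,0,-16,0,0,0],[0,0,0,0,0,0,0],[0,0,0,-4,0,0,0],[0,0,0,-2,0,0,0],[0,0,0,-2,0,0,0],[0,0,0,0,0,0,0]]'
```

```text
time: 33.65
tool_pos: [0.5911, -0.0758, 0.0857]
orientation: [3.141, 0.065, 0.003]
ft_force: [-0.1, 0.3, -3.4]
opening: 0.0146
grasp_force: 59.7
```

```bash
python3 -m handwheel '[[0,0,0,-2,0,0,0],[0,0,0,0,0,0,0]]'
```

```text
time: 33.85
tool_pos: [0.5918, -0.0756, 0.0846]
orientation: [3.14, 0.065, 0.005]
ft_force: [-0.3, 1.3, 4.1]
opening: 0.0148
grasp_force: 60.8
```

```bash
python3 -m handwheel '[[36,0,0,0,0,0,0],[36,0,0,0,0,0,0],[36,0,0,0,0,0,0],[36,0,0,45,0,0,0],[36,0,0,45,0,0,0],[32,-10,10,40,0,0,8],[32,-20,13,0,0,0,8.5],[32,-20,13,0,0,0,8.5],[32,-20,13,0,0,0,8.5],[32,-20,13,0,0,0,8.5]]' && python3 -m handwheel '[[32,-20,13,0,0,0,8.5],[32,-20,13,0,0,0,8.5],[32,-16,10,0,0,0,8.5],[32,0,0,0,0,0,8.5],[32,0,0,0,0,0,8.5],[32,0,0,0,0,0,5.9],[32,0,0,0,0,0,0]]'; python3 - <<'E'
from h import *
s=read_state();print(s['tool_pos'])
a=cams.snapshot('wrist');b=cams.snapshot('scene')
o=np.zeros((480,800,3),np.uint8);o[:,:480]=cv2.resize(a,(480,360)) .repeat(1,0) [:0] if 0 else 0
o[:300,:400]=cv2.resize(a,(400,300)); o[:480,400:]=cv2.resize(b[140:320,100:250],(400,480))
cv2.imwrite('pics/m1.png',o[:,:,::-1])
E
```

```text
time: 34.85
tool_pos: [0.4997, -0.0132, 0.2128]
orientation: [2.905, 1.195, 0.0]
ft_force: [-0.3, 0.7, -0.1]
opening: 0.0315
grasp_force: 0.0
time: 35.55
tool_pos: [0.4445, 0.0224, 0.2128]
orientation: [2.167, 2.275, 0.0]
ft_force: [-0.1, -0.6, 0.0]
opening: 0.0319
grasp_force: 0.0
[0.4444797  0.02240314 0.21279861]
```

View pics/m1.png

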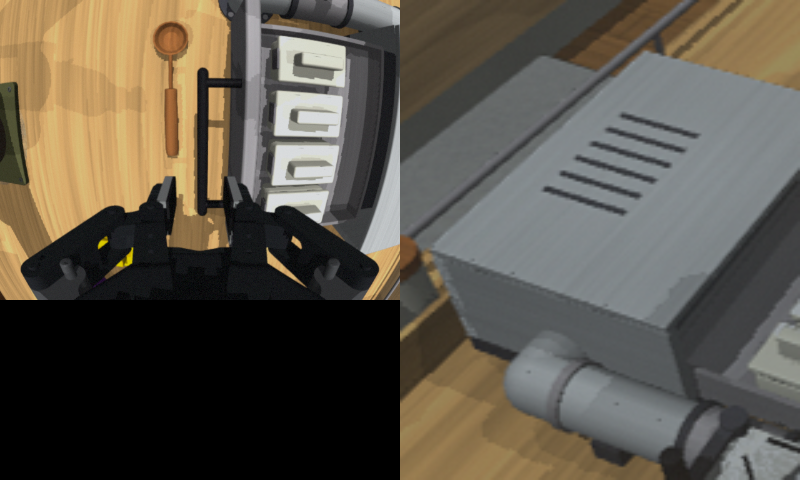

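The wrist view shows all four tins lying flat in the drawer, with the bar handle at about (203,140) in the left panel between the jaws. The drawer can be closed now.

```bash
python3 -m handwheel '[[32,0,0,-40,0,0,0],[32,0,0,-40,0,0,0],[32,0,0,-34,0,0,0],[32,0,0,0,0,0,0],[0,0,0,0,0,0,0],[0,0,0,0,0,0,0],[0,0,0,0,0,0,0]]' && python3 -m handwheel '[[0,8,0.4,0,0,0,0],[0,14,0.7,0,0,0,0],[0,20,1,0,0,0,0],[0,25,1.2,0,0,0,0],[0,25,1.2,0,0,0,0],[0,25,1.2,0,0,0,0],[0,24,1.1,0,0,0,0],[0,20,1,0,0,0,0],[0,14,0.7,0,0,0,0],[0,8,0.4,0,0,0,0]]'
```

```text
time: 36.35
tool_pos: [0.446, 0.0223, 0.1]
orientation: [2.166, 2.272, 0.003]
ft_force: [3.0, -1.1, -6.0]
opening: 0.0099
grasp_force: 58.7
time: 37.35
tool_pos: [0.6295, 0.0312, 0.0999]
orientation: [2.166, 2.273, 0.002]
ft_force: [-12.3, -1.5, 5.7]
opening: 0.0095
grasp_force: 60.5
```

```bash
python3 -m handwheel '[[0,4,0.2,0,0,0,0],[0,3,0,0,0,0,0],[0,0,0,0,0,0,0],[0,0,0,0,0,0,0]]'
```

```text
time: 37.75
tool_pos: [0.6295, 0.0312, 0.0999]
orientation: [-2.163, -2.27, 0.01]
ft_force: [-11.0, -2.2, 10.7]
opening: 0.0097
grasp_force: 60.9
```

```bash
python3 -m handwheel '[[0,-5,0,0,0,0,0],[32,0,0,0,0,0,0],[32,0,0,0,0,0,0],[32,0,0,0,0,0,0],[32,0,0,45,0,0,0],[32,0,0,45,0,0,0],[45,-5,39,25,0,0,7],[45,-5,39,0,0,0,7],[45,-5,39,0,0,0,7],[45,-5,39,0,0,0,7]]' && python3 -m handwheel '[[45,-5,39,0,0,0,7],[45,-5,39,0,0,0,7],[45,-5,39,0,0,0,0],[45,0,0,0,0,0,0],[45,0,0,0,0,0,0]]'; python3 - <<'E'
from h import *
im=cams.snapshot('wrist');m=cams.camera_model('wrist');s=read_state();print(s['tool_pos'],s['orientation'])
b=cams.snapshot('top')
o=np.zeros((480,800,3),np.uint8);o[:360,:480]=cv2.resize(im,(480,360)); o[:400,480:]=cv2.resize(b[90:270,230:374],(320,400))
cv2.imwrite('pics/m2.png',o[:,:,::-1]); print(proj('wrist',[[.5917,.3054,.141],[.595,.2305,.1]],m)*.75)
E
```

```text
time: 38.75
tool_pos: [0.6098, 0.1889, 0.2144]
orientation: [1.546, 2.734, 0.002]
ft_force: [-0.5, 0.1, -0.1]
opening: 0.0451
grasp_force: 0.0
time: 39.25
tool_pos: [0.5944, 0.3056, 0.2134]
orientation: [1.205, 2.901, -0.001]
ft_force: [-0.0, -1.0, -0.1]
opening: 0.0452
grasp_force: 0.0
[0.59449983 0.30443444 0.2134793 ] [ 1.20694709e+00  2.90043100e+00 -1.38060439e-03]
[[238.32156961 185.68825195]
 [188.25172495 225.57840685]]
```

View pics/m2.png

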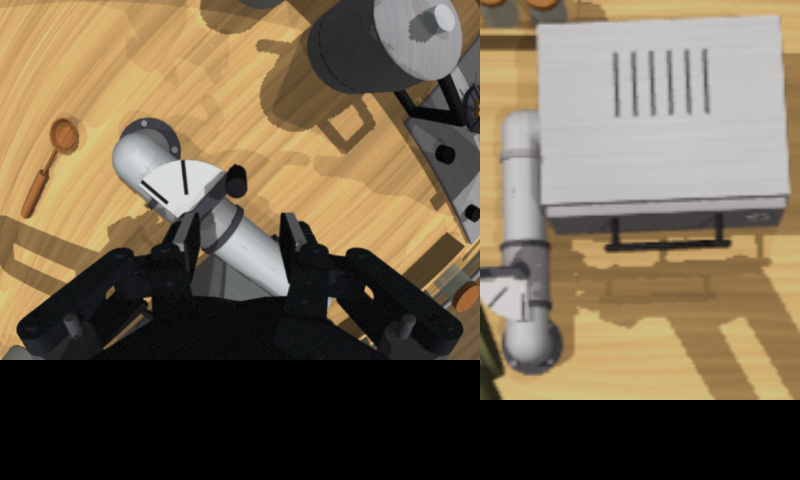

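```bash
python3 -m handwheel '[[45,-2.5,1,-40,0,0,0],[45,0,0,-40,0,0,0],[45,0,0,-18,0,0,0],[45,0,0,0,0,0,0],[0,0,0,0,0,0,0],[0,0,0,0,0,0,0],[0,0,0,0,0,0,0]]'
```

```text
time: 40.05
tool_pos: [0.5926, 0.3041, 0.1176]
orientation: [1.208, 2.898, -0.001]
ft_force: [-0.9, -5.1, 2.6]
opening: 0.0163
grasp_force: 58.8
```

```bash
python3 -m handwheel '[[0,-15,-2.3,0,0,0,0],[0,-14,-5.1,0,0,0,0],[0,-12.8,-7.8,0,0,0,0],[0,-10.1,-9.3,0,0,0,0],[0,0,0,0,0,0,0],[0,0,0,0,0,0,0]]'
```

```text
time: 40.65
tool_pos: [0.5389, 0.2864, 0.1178]
orientation: [-1.206, -2.897, -0.014]
ft_force: [-7.3, 13.7, 1.4]
opening: 0.0163
grasp_force: 59.9
```

```bash
python3 -m handwheel '[[0,-1,-3,0,0,0,0],[0,0,0,0,0,0,0],[0,0,0,0,0,0,0]]'
```

```text
time: 40.95
tool_pos: [0.5384, 0.2859, 0.1179]
orientation: [-1.205, -2.897, -0.02]
ft_force: [-5.9, 21.0, -0.8]
opening: 0.0164
grasp_force: 59.9
```

```bash
python3 -m handwheel '[[0,-2,3,0,0,0,0],[45,0,0,0,0,0,0],[45,0,0,0,0,0,0],[45,0,0,0,0,0,0],[45,0,0,45,0,0,0],[45,0,0,45,0,0,0],[45,0,0,0,0,0,0],[45,0,0,0,0,0,0]]'; python3 - <<'E'
from h import *
im=cams.snapshot('wrist');m=cams.camera_model('wrist');s=read_state();print(s['tool_pos'])
for a in (.695,.785,.875):
    w=a+.048; print(a,proj('wrist',[[.595-.075*np.sin(w),.2305+.075*np.cos(w),.141],[.595,.2305,.1]],m).round(1).tolist())
cv2.imwrite('pics/w5.png',cv2.resize(im[140:340,180:440],None,fx=3,fy=3,interpolation=cv2.INTER_CUBIC)[:,:,::-1])
E
```

```text
time: 41.75
tool_pos: [0.5384, 0.2808, 0.2076]
orientation: [1.208, 2.897, 0.004]
ft_force: [0.4, -0.5, -0.4]
opening: 0.0452
grasp_force: 0.0
[0.53713598 0.2803732  0.20593608]
0.695 [[335.3, 258.1], [327.8, 333.5]]
0.785 [[323.5, 258.2], [327.8, 333.5]]
0.875 [[311.8, 259.3], [327.8, 333.5]]
```

View pics/w5.png

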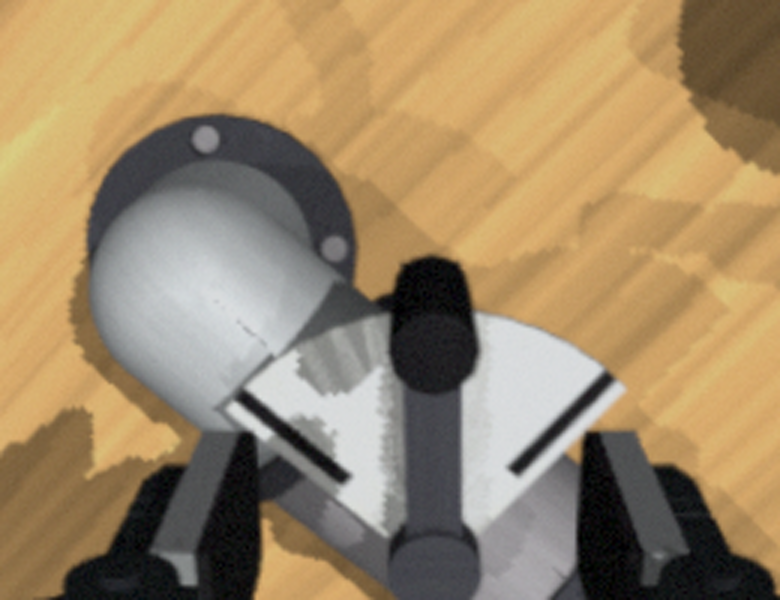

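```bash
python3 - <<'E'
from h import *
m=cams.camera_model('wrist'); f=lambda p,z:unproj('wrist',np.array(p)/3+[180,140],z,m)[0,:2]
A=lambda d:np.degrees(np.arctan2(-d[0],d[1]))
for z in (.078,.086,.09):
    l=f((240,395),z)-f((348,480),z); r=f((612,378),z)-f((514,472),z); print(z,'open',A(l),'shut',A(r))
b=f((433,350),.141)-f((433,565),.1); k=f((433,520),.096)-f((433,420),.096); print('lever',A(b),A(k), 'knob',f((434,355),.141))
E
```

```text
0.078 open 93.43646803048931 shut 1.7139963031072152
0.086 open 93.43646803048932 shut 1.7139963031069285
0.09 open 93.43646803048938 shut 1.7139963031071455
lever 45.391735664120624 -135.0446093356036 knob [0.54002717 0.28133068]
```

```bash
python3 - <<'E'
from h import *
im=cams.snapshot('wrist').astype(float).mean(2);m=cams.camera_model('wrist')
P=[]
for v in range(275,312):
    r=im[v,300:350]; th=130; 
    d=np.where(r<th)[0]; 
    seg=[x for x in np.split(d,np.where(np.diff(d)>1)[0]+1) if len(x) and x[0]<=25<=x[-1]]
    if not seg: continue
    a,b=seg[0][0],seg[0][-1]
    if a==0 or b==49: continue
    e0=a-1+(r[a-1]-th)/(r[a-1]-r[a]); e1=b+(r[b]-th)/(r[b]-r[b+1]); P.append((300+(e0+e1)/2,v,e1-e0))
P=np.array(P);w=np.median(P[:,2]);P=P[abs(P[:,2]-w)<1.5];print(len(P),w)
X=unproj('wrist',P[:,:2],.096,m)[:,:2]; d=np.linalg.svd(X-X.mean(0))[2][0]; d*=np.sign(d[1]); print(np.degrees(np.arctan2(-d[0],d[1])), X.mean(0))
E
```

```text
24 19.597156398104268
46.188646683846095 [0.57379249 0.24838634]
```

```bash
python3 -c "
from plant import finish_job,read_state
print(read_state()['time']); print(finish_job())"
```

```text
41.85
the job is handed in; nothing more can be done
None
```

I've handed the job in: all four white tins are lid up in the drawer, the drawer is home, and the damper is at about 43.5° by camera (the mark is 45°). No verdict came back, and the tins were last seen just before the drawer was pushed in.

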